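# Close up the soldering hearth around a bangle

## Robot

A 6-joint arm with a two-finger parallel gripper is mounted at the origin on the work surface. World frame = base frame: x ahead of the robot, y to its left, z up, the work surface at z = 0. Lengths are in m, angles in degrees, forces in N, time in s.
With the tool pointing down it reaches from about 0.4 to 0.825 m from the base axis. Payload 7 kg.
Tool frame: the origin (TCP) lies between the finger pads, 19 mm behind the fingertips; this is the grasp point; z points along the fingers, y is the line along which they close (so a half turn about z gives the same grasp; the last joint's range is limited). The gripper opens to 88 mm and grips with 3 to 60 N. Pads are 19 mm wide; open, the fingers measure 130 mm over their backs; the gripper's body (78 mm by 193 mm) begins 47 mm behind the grasp point.
Start: joints at [82.282, 20.546, 0.682, 0, -70.136, -16.507], TCP at [0.277, 0.616, 0.245] pointing down, gripper open.
Joint ranges: [-176.03, 176.03], [-82.01, 121.73], [-58.28, 71.71], [-173.87, 95.51], [-174.79, -0.11], [-173.66, 173.66]. Speed limits (degrees/s): [136.94, 136.94, 172.46, 180, 180, 180].

## Interface

Orientations are given as [roll, pitch, yaw] about the fixed x, y, z axes, in that order (R = Rz(yaw) Ry(pitch) Rx(roll)).
In Python, from plant import get_obs, snapshot, close_job, spot_in, spot_point gives the robot as it stands.
- The arm moves only by the tool play_rows, never from a script. Its argument "plan" is a list of rows, each a list of 6 numbers: the shift along the tool's x, y, z in cm, then the turn, a rotation vector about the tool's x, y, z in degrees. A call has 1 to 20 rows; each row shifts and turns the commanded pose from where the row before left it, along the tool's axes as they then stand; what a row does not reach is not made up. A row lasts 1/12 s, in which the tool goes at most 41.7 mm and 7.16 degrees, less where a joint would pass 70% of its speed; a pose out of reach is approached as far as the arm can. A call is refused whole if a number of a shift passes 4.17 or a number of a turn 7.16, either way. A call with a gripper value outside its range is refused whole. "grip" is the finger opening in cm, from 0 to 8.76, set as the call begins (left out, the last holds). The fingers move at their own pace and stop on an object; the grip force is fixed at half the most. Time passes only in rows, so rows that do not move let the fingers close. It gives the time, the measured TCP pose, the force, the opening and the grip force at its end, in the units of the state.
- get_obs(): the state, without advancing time (a new reading comes with each control period).
- snapshot(name): name is "side" or "top" or "wrist"; returns a dict with "frame" (400x640x3 uint8, red, green, blue), "fx", "fy", "cx", "cy" (pixels), "k1" (the pictures are not rectified: a ray, as slopes to the right and down, at radius r is drawn at 1 + k1 r^2 times it, then the intrinsics apply), "position" and "attitude" of the camera in the world. Camera axes: x right, y down, z forward; pixel columns grow to the right and rows downward; lengths in m; the calibration is good to about 2 mm. A picture is of the moment at which its call begins. There is no depth.
- close_job(): hands the job in; it is judged then, once.
Trained networks look in the newest picture that a camera, given by its name, has taken for a name from the list of things; names that differ only in an ending like _2 or _b are one class to them, and where a whole thing is asked for, a point or a joint stands for the part that bears it (a point fixed in the world has none). Each returns a list of dicts, best first, with "score" (0 to 1); they miss things now and then, are a little off and sometimes report something else, mostly with a low value. They report only what shows in the picture. A call takes as long as a camera call. They do not tell look-alikes from the thing itself.
- spot_in(camera, thing): "position" ([x, y, z] in m, in world coordinates, good to about 4 mm: the middle of the surface that is visible of it).
- spot_point(camera, thing): "position" ([x, y, z] in m, in world coordinates, good to about 4 mm: a listed point, or the origin of a listed thing).
The state is a dict: "clock": time; "joint_pos": joint angles; "qvel": joint speeds; "tau": joint torques, N m; "tool_pos": TCP position; "orientation": TCP orientation; "force": force on the tool from outside, world axes, zero at the start; "moment": the same for the moment, N m; "opening": finger opening in m; "gripper_force": force on a finger pad.
Only numpy, scipy, OpenCV 4.12 (cv2) and the standard library are available. Lean on these libraries where they do the work, as an engineer would, in place of code of your own. Each camera call takes 0.05 s, during which the arm holds its last target. There are 200 camera calls.

## Task

Set up the soldering hearth: push the white soldering block, with the silver bangle riding on it, back into the corner so that it sits square and flush against both the firebrick back wall and the side brick under the steel strap, and push the loose firebrick up flush against the block's other side, boxing it in. Only push them along the surface from outside with the fingers: do not take them between the fingers or lift them, do not touch the bangle or shake it from the middle of its block, and leave the other tools and jars where they are.

Things in the scene. Friction and masses are not known exactly. Their poses are not given: they have to be found in the camera images.
- board: The flat grey heatproof board that covers the middle of the bench, fixed, 440 (x) x 740 (y) x 6 mm thick, top at z = 0.006. The hearth, the block and the bricks stand on it. Origin at the centre of its underside.
- back_wall: The hearth's back wall, fixed: two cream firebricks end to end in a dark steel angle, 464 mm long, 64 mm thick, 64 mm high. Origin at the foot of the middle of its front face, on the board; x points out of its back (away from the robot), y along the face, z up, so the front face is the plane x = 0 of this frame. Place and yaw differ in each run.
- side_brick: The fixed side brick: cream firebrick under a dark steel strap, 114 (x) x 64 (y) x 64 (z) mm, axes parallel to the back wall's. It stands in front of the wall at the hearth's left or right end (differs by run), its far end about 10 to 25 mm short of the wall, and does not move. Origin at the centre of its underside.
- loose_brick: The loose firebrick, plain cream, no strap, 114 (x) x 64 (y) x 64 (z) mm, about 0.28 kg, at the hearth's other end, across from the side brick, a little askew, its far end about 5 to 25 mm short of the wall (it may stay that far off). Origin at the centre of its underside. It slides when pushed and can push the block before it.
- block: The loose white soldering block, a slab 100 (x) x 150 (y) x 25 (z) mm, about 0.4 kg, askew on the board in front of the wall. Its 150 mm side goes against the wall. Origin at the centre of its underside: in place it is 50 mm from the wall's face, 107 mm sideways from the side brick's origin and 107 mm from the loose brick's on the other side. It slides when pushed.
- bangle: The silver bangle, a loose flat ring of 68 mm outer and 60 mm inner diameter, 6 mm high, 30 g, lying loose on the middle of the block. Origin at the centre of its underside.
- flux_jar: Bystander: loose flux jar with a black cap, 58 mm across, about 50 mm high, standing on the board in front of one of the two bricks. Origin at the centre of its underside.
- bench_block: Bystander: loose square steel bench block 65 x 65 x 20 mm lying on the board in front of the other brick. Origin at the centre of its underside.
- charcoal: Bystander: loose black charcoal block 140 x 70 x 32 mm on the bench at the right. Origin at the centre of its underside.
- hammer: Bystander: loose hammer, 240 mm long, lying on the bench at the left.
- tweezers: Bystander: loose steel tweezers with a red end, 155 mm long, lying on the bench at the right.
- brush: Bystander: loose brush, 180 mm long, lying on the bench at the left.
Things that resemble listed ones, but are neither listed nor needed, are in the scene too. What is shaped like the block but blue is not meant.

How it is judged (in metres and radians):
At the end, for the whole second after the job is handed in: Block flush with back wall and side brick (gaps to about 5 mm, square within 0.06 rad); loose brick against its other side (gap to 6 mm, parallel within 0.06 rad, middle at most 50 mm nearer the robot or 30 mm further than the block's); bangle flat within 20 mm of the block's middle; all at rest (x of block in the frame of back_wall between -0.056 and -0.045 m and angle between the x axis of block and the x axis of back_wall, either way round below 0.06 rad and (y of block in the frame of side_brick between 0.101 and 0.113 m or y of block in the frame of side_brick between -0.113 and -0.101 m) and ((y of loose_brick in the frame of block between 0.101 and 0.113 m and y of side_brick in the frame of block between -0.125 and -0.09 m) or (y of loose_brick in the frame of block between -0.113 and -0.101 m and y of side_brick in the frame of block between 0.09 and 0.125 m)) and x of loose_brick in the frame of block between -0.05 and 0.03 m and angle between the x axis of loose_brick and the x axis of block, either way round below 0.06 rad and horizontal distance between bangle and block below 0.02 m and height (world z) of bangle between 0.029 and 0.034 m and angle between each of bangle, loose_brick, block's own z axis and vertical below 0.05 rad and linear speed of each of block, loose_brick, bangle below 0.01 m/s); the robot touches nothing.
It fails at once if the soldering block or the loose firebrick is lifted or tipped (height (world z) of any of block, loose_brick above 0.014 m or angle between block's own z axis and vertical above 0.12 rad or angle between loose_brick's own z axis and vertical above 0.15 rad).
It fails at once if the fingers take the block or the loose firebrick between them (tool point inside its outline and below its top) ((x of the grasp point in the frame of loose_brick between -0.052 and 0.052 m and y of the grasp point in the frame of loose_brick between -0.027 and 0.027 m and z of the grasp point in the frame of loose_brick below 0.06 m) or (x of the grasp point in the frame of block between -0.045 and 0.045 m and y of the grasp point in the frame of block between -0.07 and 0.07 m and z of the grasp point in the frame of block below 0.025 m)).
It fails at once if the robot touches the bangle (contact force between bangle and the fingers above 0.3 N or contact force between bangle and the arm above 0.3 N).
It fails at once if the bangle comes off the block or jumps (height (world z) of bangle below 0.024 m or height (world z) of bangle above 0.043 m).
It fails at once if another tool or jar is moved by more than 20 mm (distance of any of flux_jar, bench_block, charcoal, hammer, tweezers, brush from where it was at the start of the episode above 0.02 m).
It also fails if it takes over 48 s, if anything falls off the work surface, if the arm or the gripper's body presses on something with over 40 N, if the wrist force passes 120 N, or if a joint passes its speed limit or range.

## Working session

There is one attempt and no reset: what is moved stays moved. The work goes in short steps, Python scripts to look and compute and a tool call to move; the robot and the scene stay as the last step left them, time stands still between calls to the robot, and variables do not carry over. Pictures are saved under pics/ and viewed, at most 10 in all, crops included, and the job is handed in when it is done.

Besides the shell and the picture viewer there is one more tool, called after "Call:" by a JSON object that holds its "op" and its "data", one argument or row to a line. play_rows: Moves the arm, as the interface text tells. Its arguments: {"type":"object","properties":{"plan":{"type":"array","items":{"type":"array","items":{"type":"number"}}},"grip":{"type":"number"}},"required":["plan"]}

```bash
mkdir -p pics
python3 - <<'E'
from plant import *
import cv2
for c in ["top","side"]:
    s=snapshot(c); cv2.imwrite(f"pics/{c}0.png",s["frame"][:,:,::-1])
    print(c,{k:v for k,v in s.items() if k!="frame"})
    for t in ["back_wall","side_brick","loose_brick","block","bangle","flux_jar","bench_block","charcoal"]:
        for n,f in (("in",spot_in),("pt",spot_point)):
            print(t,n,[(round(d["score"],2),[round(float(x),3) for x in d["position"]]) for d in f(c,t)[:3]])
o=get_obs();print(o)
E
```

```text
top {'fx': 365.08965852971403, 'fy': 365.08965852971403, 'cx': 320.8765082359892, 'cy': 203.57050186025174, 'k1': -0.06327645304394183, 'position': array([ 0.29989472, -0.01578775,  1.14701863]), 'attitude': array([-170.09673894,    0.93451132,  -88.95508555])}
back_wall in [(0.75, [0.743, 0.041, 0.07])]
back_wall pt [(0.73, [0.719, 0.053, 0.009])]
side_brick in [(0.56, [0.622, -0.12, 0.071]), (0.47, [0.406, -0.487, 0.008])]
side_brick pt [(0.94, [0.627, -0.121, 0.005])]
loose_brick in [(0.65, [0.659, 0.226, 0.066]), (0.64, [0.62, -0.118, 0.073])]
loose_brick pt [(0.89, [0.67, 0.233, 0.003])]
block in [(0.9, [0.566, 0.082, 0.029]), (0.83, [0.242, 0.248, 0.021]), (0.74, [0.28, -0.37, 0.021])]
block pt [(0.97, [0.277, -0.371, -0.004]), (0.92, [0.245, 0.249, -0.001]), (0.88, [0.566, 0.083, 0.005])]
bangle in [(0.38, [0.621, -0.118, 0.072])]
bangle pt [(0.62, [0.574, 0.085, 0.029])]
flux_jar in [(0.89, [0.442, -0.28, 0.055])]
flux_jar pt [(0.69, [0.447, -0.285, 0.001])]
bench_block in [(0.56, [0.427, 0.29, 0.026])]
bench_block pt [(0.9, [0.427, 0.293, 0.006])]
charcoal in [(0.82, [0.594,
[... 1327 characters left out ...]
(0.92, [0.599, -0.466, 0.0])]
{'clock': 1.7, 'joint_pos': array([ 8.22814243e+01,  2.05479105e+01,  6.83597918e-01,  6.88526472e-04,
       -7.01358935e+01, -1.65059176e+01]), 'qvel': array([ 0.01427967,  0.00602166,  0.04719142, -0.01716595,  0.01943192,
        0.16938409]), 'tau': array([-3.28337592e-04, -5.82373846e+01,  2.93292975e+01,  7.00264737e+00,
        1.25676632e-02, -6.77263387e-06]), 'tool_pos': array([0.27698618, 0.61554688, 0.24535837]), 'orientation': array([ 1.79999986e+02, -6.79423463e-04, -2.42242594e+01]), 'force': array([0.33856624, 0.27378586, 0.38848574]), 'moment': array([-0.00043527, -0.0442693 , -0.02866397]), 'gripper_force': 0.0, 'opening': 0.08756677586371145}
```

```bash
python3 -c "
import cv2;a=cv2.imread('pics/top0.png');cv2.imwrite('pics/top0c.png',cv2.resize(a[20:220,180:440],(780,600),interpolation=cv2.INTER_CUBIC))"
```

```text
(no output)
```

View pics/top0.png

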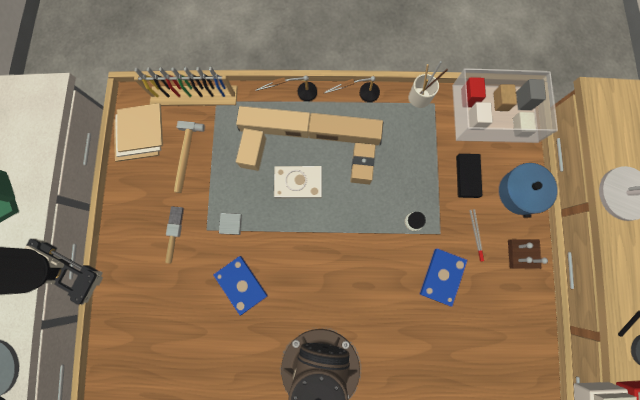

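View pics/top0c.png

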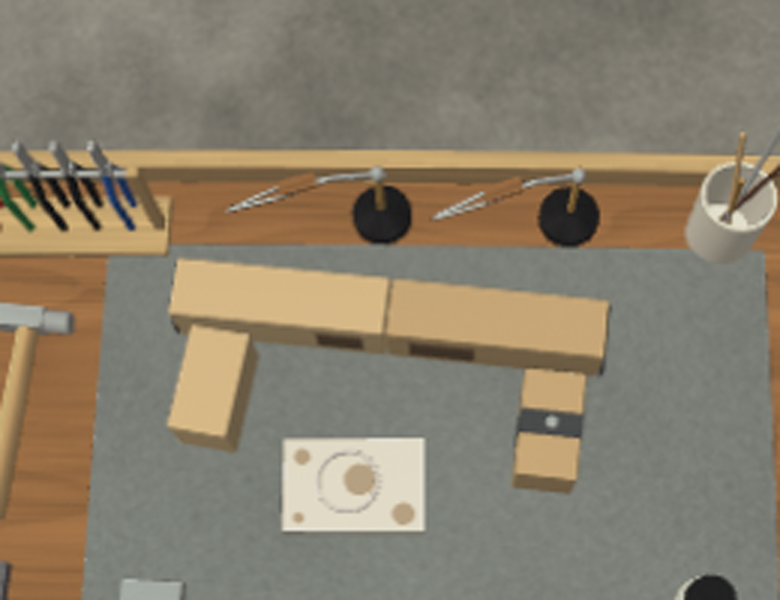

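```bash
cat > h.py <<'E'
import numpy as np, cv2
from scipy.spatial.transform import Rotation as R
def K(s): return np.array([[s["fx"],0,s["cx"]],[0,s["fy"],s["cy"]],[0,0,1]])
def world(s,px,z):
    p=np.array(px,float).reshape(-1,1,2)
    n=cv2.undistortPoints(p,K(s),np.array([s["k1"],0,0,0,0.]))[:,0]
    d=np.c_[n,np.ones(len(n))]@R.from_euler("xyz",s["attitude"],degrees=True).as_matrix().T
    c=np.array(s["position"]); return c+d*((z-c[2])/d[:,2])[:,None]
def pix(s,P):
    Rm=R.from_euler("xyz",s["attitude"],degrees=True).as_matrix()
    c=(np.atleast_2d(P)-s["position"])@Rm
    n=c[:,:2]/c[:,2:]; r2=(n**2).sum(1,keepdims=True); n=n*(1+s["k1"]*r2)
    return n*[s["fx"],s["fy"]]+[s["cx"],s["cy"]]
def cor(s,uv,z,x0=180,y0=20,k=3):
    return world(s,(np.array(uv)+.5)/k-.5+[x0,y0],z)
E
python3 - <<'E'
from h import *
from plant import *
s=snapshot("top")
for n,uv,z in [("block",[(282,438),(424,438),(425,531),(282,531)],.031),("wall",[(170,319),(602,360)],.07),
 ("side",[(525,369),(585,374),(577,480),(515,474)],.07),("loose",[(193,325),(250,333),(232,443),(168,428)],.07),("bangle",[(318,483),(380,483),(349,451),(349,514)],.037)]:
    w=cor(s,uv,z)[:,:2]; print(n,w.round(3).tolist(),"mean",w.mean(0).round(4))
    for a,b in zip(w,np.roll(w,-1,0)): print("   len %.3f ang %.1f"%(np.linalg.norm(b-a),np.degrees(np.arctan2(*(b-a)[::-1]))))
E
```

```text
block [[0.614, 0.158], [0.616, 0.008], [0.516, 0.005], [0.514, 0.154]] mean [0.5651 0.0811]
   len 0.150 ang -89.3
   len 0.100 ang -178.4
   len 0.149 ang 90.9
   len 0.100 ang 2.4
wall [[0.731, 0.275], [0.691, -0.175]] mean [0.711  0.0502]
   len 0.452 ang -95.1
   len 0.452 ang 84.9
side [[0.68, -0.096], [0.676, -0.157], [0.563, -0.148], [0.569, -0.086]] mean [ 0.6219 -0.1217]
   len 0.062 ang -94.1
   len 0.113 ang 175.4
   len 0.063 ang 85.2
   len 0.112 ang -5.1
loose [[0.724, 0.251], [0.716, 0.19], [0.597, 0.203], [0.613, 0.27]] mean [0.6626 0.2285]
   len 0.061 ang -97.9
   len 0.119 ang 173.9
   len 0.069 ang 77.2
   len 0.114 ang -9.8
bangle [[0.564, 0.117], [0.565, 0.053], [0.599, 0.086], [0.532, 0.084]] mean [0.5652 0.085 ]
   len 0.065 ang -89.2
   len 0.048 ang 44.5
   len 0.067 ang -178.3
   len 0.047 ang 45.7
```

The white block at top pixel (298,181) carries the bangle. The blue slabs at (240,285) and (443,277) are look-alikes and not meant; the enlarged crop confirms this. The strapped side brick is at (363,163) and the plain loose brick at (251,148). The wall yaw is about -5°.

Call:
{"op": "play_rows", "data": {
  "plan": [
    [2.66, 2.65, 0, 0, 0, 0],
    [2.66, 2.65, 0, 0, 0, 0],
    [2.66, 2.65, 0, 0, 0, 0],
    [2.66, 2.65, 0, 0, 0, 0],
    [2.66, 2.65, 0, 0, 0, 0],
    [2.66, 2.65, 0, 0, 0, 0],
    [2.66, 2.65, 0, 0, 0, 0],
    [2.66, 2.65, 0, 0, 0, 0],
    [2.66, 2.65, 0, 0, 0, 0],
    [2.66, 2.65, 0, 0, 0, 0],
    [2.66, 2.65, 0, 0, 0, 0],
    [2.66, 2.65, 0, 0, 0, 0],
    [2.66, 2.65, 0, 0, 0, 0],
    [2.66, 2.65, 0, 0, 0, 0],
    [2.66, 2.65, 0, 0, 0, 0],
    [0, 0, 0, 0, 0, -6.4],
    [0, 0, 0, 0, 0, -6.4],
    [0, 0, 0, 0, 0, -6.4],
    [0, 0, 0, 0, 0, 0]
  ]
}}

```text
clock: 3.33
tool_pos: [0.4778, 0.0888, 0.2455]
orientation: [-180.0, -0.0, -4.8]
force: [-0.4, 0.3, -0.2]
opening: 0.0876
gripper_force: 0.0
```

Run:
```python
from h import *
from plant import *
s=snapshot("wrist"); cv2.imwrite("pics/w0.png",s["frame"][:,:,::-1])
print({k:v for k,v in s.items() if k!="frame"})
# project modelled outlines
im=s["frame"][:,:,::-1].copy()
def box(o,yaw,x0,x1,y0,y1,z):
    a=np.radians(yaw);P=[(o[0]+x*np.cos(a)-y*np.sin(a),o[1]+x*np.sin(a)+y*np.cos(a),z) for x,y in [(x0,y0),(x1,y0),(x1,y1),(x0,y1)]]
    cv2.polylines(im,[pix(s,P).round().astype(int).reshape(-1,1,2)],True,(0,0,255),1)
box((.713,.051),-5,0,.064,-.232,.232,.07)
box((.624,-.121),-5,-.057,.057,-.032,.032,.07)
box((.665,.231),-9.5,-.057,.057,-.032,.032,.07)
box((.566,.082),1.3,-.05,.05,-.075,.075,.031)
cv2.imwrite("pics/w0o.png",im)
```

```text
{'fx': 358.656932582452, 'fy': 358.656932582452, 'cx': 321.89941649938464, 'cy': 198.70905534720438, 'k1': -0.015221219843538141, 'position': array([0.55687052, 0.08114664, 0.38302858]), 'attitude': array([ 1.62885150e+02,  3.68912778e-04, -9.48707190e+01])}
```

View pics/w0o.png

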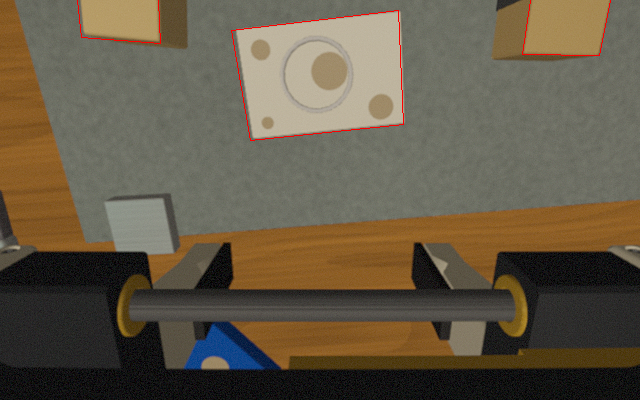

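The modelled outlines fit the wrist picture: block corners are (232,30), (400,10), (403,124) and (251,140), with the bangle centred at (317,74). Descend in front of the block, then push it slowly.

Call:
{"op": "play_rows", "data": {
  "plan": [
    [0, 0, 3.6, 0, 0, 0],
    [0, 0, 3.6, 0, 0, 0],
    [0, 0, 3.6, 0, 0, 0],
    [0, 0, 3.6, 0, 0, 0],
    [0, 0, 3.6, 0, 0, 0],
    [0, 0, 2, 0, 0, 0],
    [0, 0, 1.1, 0, 0, 0],
    [0, 0, 0, 0, 0, 0],
    [0, 0, 0, 0, 0, 0]
  ]
}}

```text
clock: 4.13
tool_pos: [0.4776, 0.0895, 0.0341]
orientation: [179.9, 0.1, -5.1]
force: [-0.4, 0.2, -0.3]
opening: 0.0874
gripper_force: 0.0
```

Call:
{"op": "play_rows", "data": {
  "plan": [
    [0.3, 0, 0, 0, 0, 0],
    [0.3, 0, 0, 0, 0, 0],
    [0.3, 0, 0, 0, 0, 0],
    [0.3, 0, 0, 0, 0, 0],
    [0.3, 0, 0, 0, 0, 0],
    [0.3, 0, 0, 0, 0, 0],
    [0.3, 0, 0, 0, 0, 0],
    [0.3, 0, 0, 0, 0, 0],
    [0.3, 0, 0, 0, 0, 0],
    [0.3, 0, 0, 0, 0, 0],
    [0.3, 0, 0, 0, 0, 0],
    [0.3, 0, 0, 0, 0, 0],
    [0.3, 0, 0, 0, 0, 0],
    [0.3, 0, 0, 0, 0, 0],
    [0.3, 0, 0, 0, 0, 0],
    [0.3, 0, 0, 0, 0, 0],
    [0.3, 0, 0, 0, 0, 0],
    [0.3, 0, 0, 0, 0, 0],
    [0.3, 0, 0, 0, 0, 0],
    [0.3, 0, 0, 0, 0, 0]
  ]
}}

```text
clock: 5.8
tool_pos: [0.5365, 0.0833, 0.0342]
orientation: [179.9, 0.1, -5.1]
force: [-6.3, 0.8, 4.6]
opening: 0.0878
gripper_force: 3.2
```

Call:
{"op": "play_rows", "data": {
  "plan": [
    [0.3, 0, 0, 0, 0, 0],
    [0.3, 0, 0, 0, 0, 0],
    [0.3, 0, 0, 0, 0, 0],
    [0.3, 0, 0, 0, 0, 0],
    [0.3, 0, 0, 0, 0, 0],
    [0.3, 0, 0, 0, 0, 0],
    [0.3, 0, 0, 0, 0, 0],
    [0.3, 0, 0, 0, 0, 0],
    [0.3, 0, 0, 0, 0, 0],
    [0.3, 0, 0, 0, 0, 0],
    [0.3, 0, 0, 0, 0, 0],
    [0.3, 0, 0, 0, 0, 0],
    [0.3, 0, 0, 0, 0, 0],
    [0.3, 0, 0, 0, 0, 0],
    [0.3, 0, 0, 0, 0, 0],
    [0.3, 0, 0, 0, 0, 0],
    [0.3, 0, 0, 0, 0, 0],
    [0.3, 0, 0, 0, 0, 0]
  ]
}}

```text
clock: 7.3
tool_pos: [0.5902, 0.0786, 0.0342]
orientation: [179.9, 0.1, -5.1]
force: [-6.2, 0.6, 5.1]
opening: 0.0874
gripper_force: 3.3
```

```bash
cat > ov.py <<'E'
import sys
from h import *
from plant import *
s=snapshot("top")
im=cv2.resize(s["frame"][20:220,180:440,::-1],(780,600),interpolation=cv2.INTER_CUBIC)
cv2.imwrite(sys.argv[1],im)
E
python3 ov.py pics/t1.png
```

```text
(no output)
```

View pics/t1.png

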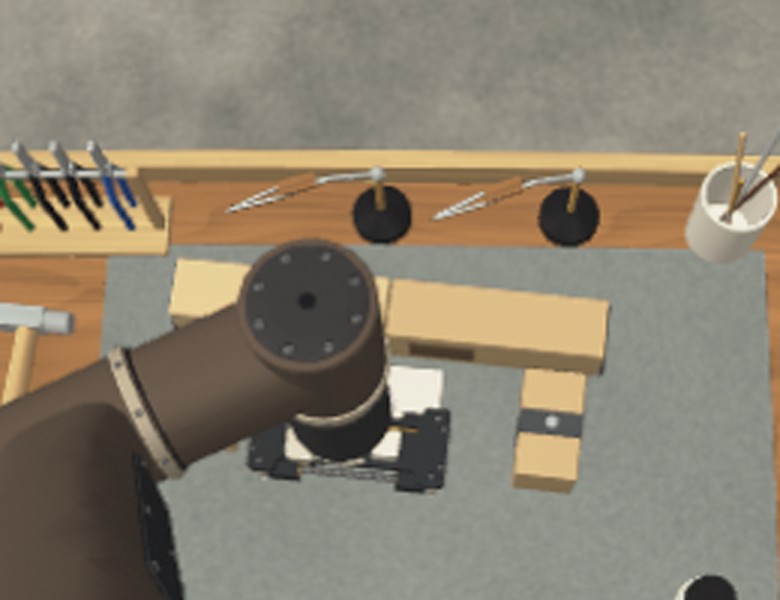

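The top view shows the gripper covering the block, with its right part at (415,390) nearly at the wall. Keep pushing gently until the force rises.

Call:
{"op": "play_rows", "data": {
  "plan": [
    [0.2, 0, 0, 0, 0, 0],
    [0.2, 0, 0, 0, 0, 0],
    [0.2, 0, 0, 0, 0, 0],
    [0.2, 0, 0, 0, 0, 0],
    [0.2, 0, 0, 0, 0, 0],
    [0.1, 0, 0, 0, 0, 0],
    [0.1, 0, 0, 0, 0, 0]
  ]
}}

```text
clock: 7.93
tool_pos: [0.6024, 0.0777, 0.0341]
orientation: [180.0, 0.1, -5.1]
force: [-6.1, 0.0, 4.7]
opening: 0.0875
gripper_force: 2.8
```

Call:
{"op": "play_rows", "data": {
  "plan": [
    [0.1, 0, 0, 0, 0, 0],
    [0.1, 0, 0, 0, 0, 0]
  ]
}}

```text
clock: 8.1
tool_pos: [0.6044, 0.0776, 0.0341]
orientation: [180.0, 0.1, -5.1]
force: [-4.6, 0.9, 2.7]
opening: 0.0879
gripper_force: 2.6
```

Call:
{"op": "play_rows", "data": {
  "plan": [
    [0.1, 0, 0, 0, 0, 0],
    [0.1, 0, 0, 0, 0, 0]
  ]
}}

```text
clock: 8.27
tool_pos: [0.6065, 0.0774, 0.0341]
orientation: [180.0, 0.1, -5.1]
force: [-4.9, 0.4, 2.3]
opening: 0.0876
gripper_force: 2.6
```

Run:
```python
from h import *
from plant import *
s=snapshot("wrist"); cv2.imwrite("pics/w1.png",s["frame"][:,:,::-1])
```

```text
(no output)
```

View pics/w1.png

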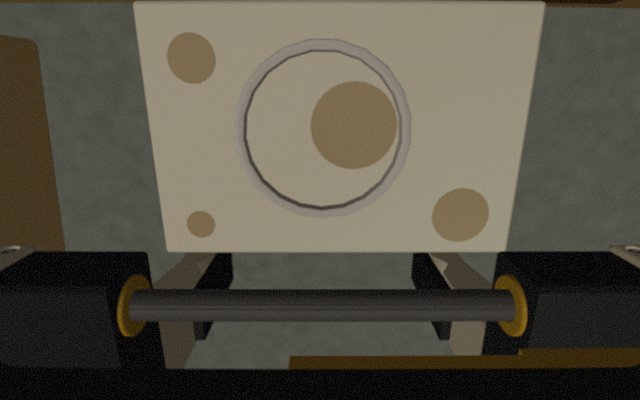

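The wrist view shows the block square to the fingers, its back edge at row 2 close to the wall, and the bangle centred at (323,127).

Call:
{"op": "play_rows", "data": {
  "plan": [
    [0.1, 0, 0, 0, 0, 0],
    [0.1, 0, 0, 0, 0, 0]
  ]
}}

```text
clock: 8.48
tool_pos: [0.6086, 0.0773, 0.0341]
orientation: [180.0, 0.1, -5.0]
force: [-4.7, 0.5, 1.6]
opening: 0.0874
gripper_force: 2.3
```

Call:
{"op": "play_rows", "data": {
  "plan": [
    [0.1, 0, 0, 0, 0, 0],
    [0.1, 0, 0, 0, 0, 0]
  ]
}}

```text
clock: 8.65
tool_pos: [0.6088, 0.0773, 0.0341]
orientation: [179.9, 0.2, -5.1]
force: [-15.8, 6.0, 12.0]
opening: 0.0877
gripper_force: 8.2
```

Call:
{"op": "play_rows", "data": {
  "plan": [
    [0.1, 0, 0, 0, 0, 0],
    [0, 0, 0, 0, 0, 0]
  ]
}}

```text
clock: 8.82
tool_pos: [0.6088, 0.0773, 0.0341]
orientation: [179.9, 0.3, -5.1]
force: [-15.8, 6.3, 12.8]
opening: 0.0874
gripper_force: 8.7
```

The force has risen, so the block is on the wall. Back off, lift, and move to the outer side of the loose brick with the gripper turned and half closed.

Call:
{"op": "play_rows", "data": {
  "plan": [
    [-0.5, 0, 0, 0, 0, 0],
    [-1.5, 0, 0, 0, 0, 0],
    [0, 0, -3.5, 0, 0, 0],
    [0, 0, -4, 0, 0, 0],
    [0, 0, -4, 0, 0, 0],
    [0, 0, -3.5, 0, 0, 0],
    [0.85, -3.23, 0, 0, 0, 0],
    [0.85, -3.23, 0, 0, 0, 0],
    [0.85, -3.23, 0, 0, 0, 0],
    [0.85, -3.23, 0, 0, 0, 0],
    [0.85, -3.23, 0, 0, 0, 0],
    [0.85, -3.23, 0, 0, 0, 0],
    [0.85, -3.23, 0, 0, 0, 0]
  ]
}}

```text
clock: 9.9
tool_pos: [0.6727, 0.3011, 0.1846]
orientation: [-179.9, -0.1, -5.0]
force: [1.3, 0.0, 0.2]
opening: 0.0879
gripper_force: 0.0
```

Call:
{"op": "play_rows", "data": {
  "grip": 5,
  "plan": [
    [0, 0, 0, 0, 0, 7],
    [0, 0, 0, 0, 0, 7],
    [0, 0, 0, 0, 0, 7],
    [0, 0, 0, 0, 0, 7],
    [0, 0, 0, 0, 0, 7],
    [0, 0, 0, 0, 0, 7],
    [0, 0, 0, 0, 0, 7],
    [0, 0, 0, 0, 0, 7],
    [0, 0, 0, 0, 0, 7],
    [0, 0, 0, 0, 0, 7],
    [0, 0, 0, 0, 0, 7],
    [0, 0, 0, 0, 0, 7],
    [0, 0, 0, 0, 0, 6],
    [0, 0, 0, 0, 0, 0],
    [0, 0, 0, 0, 0, 0]
  ]
}}

```text
clock: 11.15
tool_pos: [0.672, 0.2994, 0.1844]
orientation: [-179.9, 0.0, -94.8]
force: [-0.9, -0.2, -0.6]
opening: 0.0501
gripper_force: 0.0
```

Run:
```python
from h import *
from plant import *
o=get_obs(); print(o["tool_pos"],o["orientation"],o["opening"])
s=snapshot("wrist"); im=s["frame"][:,:,::-1].copy()
def box(o,yaw,x0,x1,y0,y1,z):
    a=np.radians(yaw);P=[(o[0]+x*np.cos(a)-y*np.sin(a),o[1]+x*np.sin(a)+y*np.cos(a),z) for x,y in [(x0,y0),(x1,y0),(x1,y1),(x0,y1)]]
    cv2.polylines(im,[pix(s,P).round().astype(int).reshape(-1,1,2)],True,(0,0,255),1)
box((.713,.051),-5,0,.064,-.232,.232,.07)
box((.665,.231),-9.5,-.057,.057,-.032,.032,.07)
box((.6650,.0703),-5,-.05,.05,-.075,.075,.031)
box((.624,-.121),-5,-.057,.057,-.032,.032,.07)
cv2.imwrite("pics/w2.png",im)
```

```text
[0.67202629 0.29938159 0.18443388] [-1.79935046e+02  3.00372053e-02 -9.48391782e+01] 0.050061259606673576
```

View pics/w2.png

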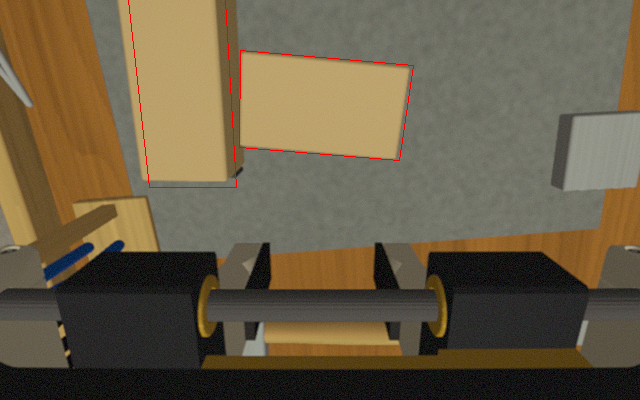

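The wrist view shows the loose brick exactly on its outline, corners (240,50) to (400,160). The wall's front edge is about 9 px (5 mm) further back than modelled, so its face is at x of about 0.718. Before descending I'll check the clearance to the plier rack at (115,215).

Run:
```python
from h import *
from plant import *
s=snapshot("top")
for z in (.0,.02,.06): print(z,world(s,[(237,103),(237,95),(232,82),(214,70)],z)[:,:2].round(3).tolist())
w=snapshot("wrist")
for z in (0,.02,.06,.1): print(z,world(w,[(150,200),(122,242),(115,210),(160,250)],z)[:,:2].round(3).tolist())
```

```text
0.0 [[0.842, 0.298], [0.871, 0.3], [0.92, 0.32], [0.966, 0.387]]
0.02 [[0.832, 0.292], [0.861, 0.294], [0.909, 0.314], [0.954, 0.38]]
0.06 [[0.814, 0.281], [0.841, 0.283], [0.887, 0.303], [0.931, 0.366]]
0 [[0.835, 0.305], [0.873, 0.345], [0.871, 0.312], [0.837, 0.357]]
0.02 [[0.824, 0.3], [0.86, 0.337], [0.858, 0.306], [0.826, 0.348]]
0.06 [[0.803, 0.289], [0.834, 0.322], [0.832, 0.295], [0.805, 0.331]]
0.1 [[0.782, 0.278], [0.808, 0.306], [0.807, 0.283], [0.783, 0.314]]
```

Call:
{"op": "play_rows", "data": {
  "plan": [
    [0, 0, 3.6, 0, 0, 0],
    [0, 0, 3.6, 0, 0, 0],
    [0, 0, 3.6, 0, 0, 0],
    [0, 0, 2.4, 0, 0, 0],
    [0, 0, 1.2, 0, 0, 0],
    [0, 0, 0, 0, 0, 0],
    [0.4, 0, 0, 0, 0, 0],
    [0.4, 0, 0, 0, 0, 0],
    [0.4, 0, 0, 0, 0, 0],
    [0.3, 0, 0, 0, 0, 0],
    [0.3, 0, 0, 0, 0, 0],
    [0.3, 0, 0, 0, 0, 0],
    [0.3, 0, 0, 0, 0, 0],
    [0.3, 0, 0, 0, 0, 0],
    [0.3, 0, 0, 0, 0, 0],
    [0.3, 0, 0, 0, 0, 0],
    [0.3, 0, 0, 0, 0, 0],
    [0.3, 0, 0, 0, 0, 0]
  ]
}}

```text
clock: 12.8
tool_pos: [0.6682, 0.2604, 0.0405]
orientation: [-180.0, 0.0, -95.0]
force: [0.2, 1.8, 1.1]
opening: 0.0501
gripper_force: 1.1
```

Call:
{"op": "play_rows", "data": {
  "plan": [
    [0.3, 0, 0, 0, 0, 0],
    [0.3, 0, 0, 0, 0, 0],
    [0.3, 0, 0, 0, 0, 0],
    [0.3, 0, 0, 0, 0, 0],
    [0.3, 0, 0, 0, 0, 0],
    [0.3, 0, 0, 0, 0, 0],
    [0.3, 0, 0, 0, 0, 0],
    [0.3, 0, 0, 0, 0, 0],
    [0.3, 0, 0, 0, 0, 0],
    [0.3, 0, 0, 0, 0, 0],
    [0.3, 0, 0, 0, 0, 0],
    [0.3, 0, 0, 0, 0, 0]
  ]
}}

```text
clock: 13.8
tool_pos: [0.6648, 0.2243, 0.0404]
orientation: [180.0, 0.0, -95.0]
force: [0.2, 2.9, 2.1]
opening: 0.0503
gripper_force: 1.4
```

Run:
```python
from h import *
from plant import *
s=snapshot("wrist"); cv2.imwrite("pics/w3.png",s["frame"][:,:,::-1])
```

```text
(no output)
```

View pics/w3.png

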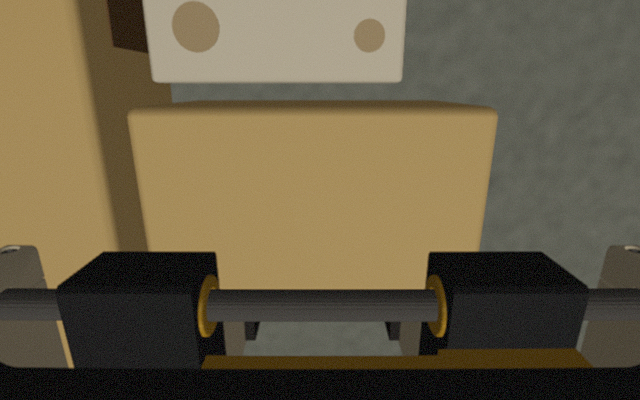

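The wrist view shows the loose brick, edge (135,105) to (490,107), square and about to meet the block's side edge at (155,80) to (402,80). Continue.

Call:
{"op": "play_rows", "data": {
  "plan": [
    [0.2, 0, 0, 0, 0, 0],
    [0.2, 0, 0, 0, 0, 0],
    [0.2, 0, 0, 0, 0, 0],
    [0.2, 0, 0, 0, 0, 0],
    [0.25, 0, 0, 0, 0, 0],
    [0.25, 0, 0, 0, 0, 0],
    [0.25, 0, 0, 0, 0, 0],
    [0.25, 0, 0, 0, 0, 0],
    [0.3, 0, 0, 0, 0, 0],
    [0.3, 0, 0, 0, 0, 0],
    [0.3, 0, 0, 0, 0, 0],
    [0.3, 0, 0, 0, 0, 0],
    [0.3, 0, 0, 0, 0, 0],
    [0.3, 0, 0, 0, 0, 0],
    [0.3, 0, 0, 0, 0, 0],
    [0.3, 0, 0, 0, 0, 0],
    [0.3, 0, 0, 0, 0, 0],
    [0.3, 0, 0, 0, 0, 0]
  ]
}}

```text
clock: 15.35
tool_pos: [0.6604, 0.1777, 0.0404]
orientation: [-180.0, 0.1, -95.0]
force: [-1.3, 7.4, 1.9]
opening: 0.0498
gripper_force: 3.6
```

Call:
{"op": "play_rows", "data": {
  "plan": [
    [0.3, 0, 0, 0, 0, 0],
    [0.3, 0, 0, 0, 0, 0],
    [0.3, 0, 0, 0, 0, 0],
    [0.3, 0, 0, 0, 0, 0],
    [0.3, 0, 0, 0, 0, 0],
    [0.3, 0, 0, 0, 0, 0],
    [0.3, 0, 0, 0, 0, 0],
    [0.3, 0, 0, 0, 0, 0]
  ]
}}

```text
clock: 16.02
tool_pos: [0.6583, 0.1538, 0.0403]
orientation: [180.0, 0.1, -95.0]
force: [-1.7, 7.7, 1.0]
opening: 0.0503
gripper_force: 3.6
```

Call:
{"op": "play_rows", "data": {
  "plan": [
    [0.3, 0, 0, 0, 0, 0],
    [0.3, 0, 0, 0, 0, 0],
    [0.25, 0, 0, 0, 0, 0],
    [0.2, 0, 0, 0, 0, 0],
    [0.2, 0, 0, 0, 0, 0],
    [0.15, 0, 0, 0, 0, 0],
    [0.1, 0, 0, 0, 0, 0]
  ]
}}

```text
clock: 16.6
tool_pos: [0.6569, 0.1387, 0.0403]
orientation: [180.0, 0.1, -95.1]
force: [-1.8, 6.8, 2.6]
opening: 0.0498
gripper_force: 3.7
```

Call:
{"op": "play_rows", "data": {
  "plan": [
    [0.1, 0, 0, 0, 0, 0],
    [0.1, 0, 0, 0, 0, 0],
    [0.1, 0, 0, 0, 0, 0]
  ]
}}

```text
clock: 16.85
tool_pos: [0.6567, 0.1359, 0.0403]
orientation: [180.0, 0.1, -95.0]
force: [-1.6, 6.7, 1.7]
opening: 0.0495
gripper_force: 3.7
```

Call:
{"op": "play_rows", "data": {
  "plan": [
    [0.1, 0, 0, 0, 0, 0],
    [0.1, 0, 0, 0, 0, 0]
  ]
}}

```text
clock: 17.02
tool_pos: [0.6565, 0.1339, 0.0403]
orientation: [180.0, 0.1, -95.0]
force: [-0.9, 7.5, 2.5]
opening: 0.0498
gripper_force: 3.7
```

Call:
{"op": "play_rows", "data": {
  "plan": [
    [0.1, 0, 0, 0, 0, 0],
    [0.1, 0, 0, 0, 0, 0]
  ]
}}

```text
clock: 17.18
tool_pos: [0.6565, 0.1324, 0.0405]
orientation: [-180.0, 0.1, -95.1]
force: [-3.1, 12.4, 3.4]
opening: 0.0497
gripper_force: 6.6
```

Call:
{"op": "play_rows", "data": {
  "plan": [
    [0.1, 0, 0, 0, 0, 0],
    [0.1, 0, 0, 0, 0, 0]
  ]
}}

```text
clock: 17.35
tool_pos: [0.6568, 0.1322, 0.0408]
orientation: [-179.9, 0.3, -95.1]
force: [-3.6, 20.4, 4.2]
opening: 0.0504
gripper_force: 10.1
```

Call:
{"op": "play_rows", "data": {
  "plan": [
    [0.1, 0, 0, 0, 0, 0],
    [0.1, 0, 0, 0, 0, 0]
  ]
}}

```text
clock: 17.52
tool_pos: [0.6571, 0.132, 0.0411]
orientation: [-179.8, 0.4, -95.1]
force: [-4.8, 28.5, 5.5]
opening: 0.0498
gripper_force: 13.7
```

The force has risen, so block and brick are against the side brick. Retreat and look from the front.

Call:
{"op": "play_rows", "data": {
  "plan": [
    [-0.5, 0, 0, 0, 0, 0],
    [-2, 0, 0, 0, 0, 0],
    [0, 0, -4, 0, 0, 0],
    [0, 0, -4, 0, 0, 0],
    [0, 0, -4, 0, 0, 0],
    [0, 0, -4, 0, 0, 0],
    [3.46, 1.44, 0, 0, 0, 0],
    [3.46, 1.44, 0, 0, 0, 0],
    [3.46, 1.44, 0, 0, 0, 0],
    [3.46, 1.44, 0, 0, 0, 0],
    [3.46, 1.44, 0, 0, 0, 0]
  ]
}}

```text
clock: 18.43
tool_pos: [0.5695, -0.0161, 0.1999]
orientation: [179.9, -0.0, -95.0]
force: [0.8, -0.7, -0.5]
opening: 0.05
gripper_force: 0.0
```

Call:
{"op": "play_rows", "data": {
  "grip": 8.7,
  "plan": [
    [0, 0, 0, 0, 0, -7],
    [0, 0, 0, 0, 0, -7],
    [0, 0, 0, 0, 0, -7],
    [0, 0, 0, 0, 0, -7],
    [0, 0, 0, 0, 0, -7],
    [0, 0, 0, 0, 0, -7],
    [0, 0, 0, 0, 0, -7],
    [0, 0, 0, 0, 0, -7],
    [0, 0, 0, 0, 0, -7],
    [0, 0, 0, 0, 0, -7],
    [0, 0, 0, 0, 0, -7],
    [0, 0, 0, 0, 0, -7],
    [0, 0, 0, 0, 0, -6],
    [0, 0, 0, 0, 0, 0],
    [0, 0, 0, 0, 0, 0]
  ]
}}

```text
clock: 19.68
tool_pos: [0.5709, -0.0147, 0.2]
orientation: [180.0, 0.1, -5.2]
force: [-0.5, -0.1, 0.2]
opening: 0.0865
gripper_force: 0.0
```

Run:
```python
from h import *
from plant import *
s=snapshot("wrist"); cv2.imwrite("pics/w4.png",s["frame"][:,:,::-1]); np.save("s4.npy",s,allow_pickle=True)
```

```text
(no output)
```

View pics/w4.png

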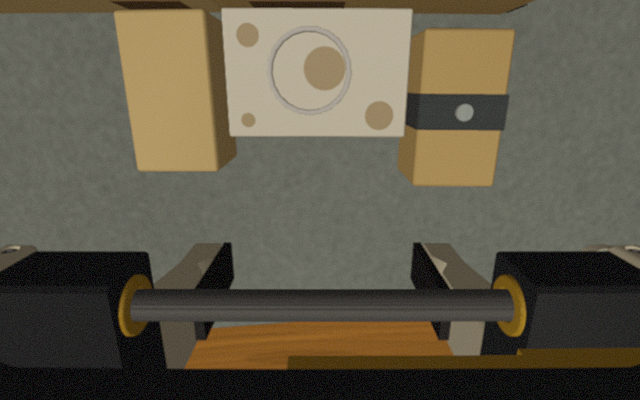

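The wrist view shows the block, (222,10) to (410,135), boxed between the two bricks, with the bangle at (310,70) near the middle. I'll reseat it with a gentle push from the front, fingers narrowed to fit between the bricks.

Call:
{"op": "play_rows", "data": {
  "grip": 6,
  "plan": [
    [0, -0.5, 0, 0, 0, 0],
    [0, 0, 0, 0, 0, 0],
    [0, 0, 0, 0, 0, 0],
    [0, 0, 3.6, 0, 0, 0],
    [0, 0, 3.6, 0, 0, 0],
    [0, 0, 3.6, 0, 0, 0],
    [0, 0, 3.6, 0, 0, 0],
    [0, 0, 2, 0, 0, 0],
    [0, 0, 0, 0, 0, 0],
    [0.4, 0, 0, 0, 0, 0],
    [0.4, 0, 0, 0, 0, 0],
    [0.4, 0, 0, 0, 0, 0],
    [0.3, 0, 0, 0, 0, 0],
    [0.3, 0, 0, 0, 0, 0],
    [0.2, 0, 0, 0, 0, 0],
    [0.2, 0, 0, 0, 0, 0]
  ]
}}

```text
clock: 21.07
tool_pos: [0.5943, -0.0111, 0.0369]
orientation: [-180.0, -0.0, -5.0]
force: [-0.2, -0.8, -0.8]
opening: 0.0601
gripper_force: 0.0
```

Call:
{"op": "play_rows", "data": {
  "plan": [
    [0.2, 0, 0, 0, 0, 0],
    [0.2, 0, 0, 0, 0, 0],
    [0.1, 0, 0, 0, 0, 0],
    [0.1, 0, 0, 0, 0, 0]
  ]
}}

```text
clock: 21.4
tool_pos: [0.5999, -0.0117, 0.0363]
orientation: [180.0, 0.0, -5.0]
force: [-0.7, 0.5, -0.3]
opening: 0.0602
gripper_force: 0.0
```

Call:
{"op": "play_rows", "data": {
  "plan": [
    [0.1, 0, 0, 0, 0, 0],
    [0.1, 0, 0, 0, 0, 0]
  ]
}}

```text
clock: 21.57
tool_pos: [0.6004, -0.012, 0.036]
orientation: [180.0, 0.2, -5.1]
force: [-7.7, 3.1, 4.8]
opening: 0.0602
gripper_force: 3.8
```

Call:
{"op": "play_rows", "data": {
  "plan": [
    [0.1, 0, 0, 0, 0, 0],
    [0.1, 0, 0, 0, 0, 0]
  ]
}}

```text
clock: 21.73
tool_pos: [0.6005, -0.0121, 0.0358]
orientation: [179.9, 0.3, -5.1]
force: [-13.5, 5.2, 10.5]
opening: 0.0603
gripper_force: 6.8
```

Call:
{"op": "play_rows", "data": {
  "plan": [
    [-0.5, 0, 0, 0, 0, 0],
    [-2, 0, 0, 0, 0, 0],
    [-2, 0, -2, 0, 0, 0],
    [0, 0, -4, 0, 0, 0],
    [0, 0, -4, 0, 0, 0],
    [0, 0, -4, 0, 0, 0],
    [-2.5, -2.5, -2, 0, 0, 0],
    [0, -4, 0, 0, 0, 0],
    [0, -4, 0, 0, 0, 0],
    [0, -4, 0, 0, 0, 0],
    [0, -4, 0, 0, 0, 0],
    [0, -4, 0, 0, 0, 0],
    [0, -4, 0, 0, 0, 0],
    [0, -4, 0, 0, 0, 0],
    [0, -4, 0, 0, 0, 0],
    [0, -4, 0, 0, 0, 0],
    [0, 0, 0, 0, 0, 0]
  ]
}}

```text
clock: 23.15
tool_pos: [0.5682, 0.384, 0.1953]
orientation: [-179.9, -0.1, -4.8]
force: [1.5, -0.4, -0.9]
opening: 0.0601
gripper_force: 0.0
```

```bash
python3 ov.py pics/t2.png
```

```text
(no output)
```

View pics/t2.png

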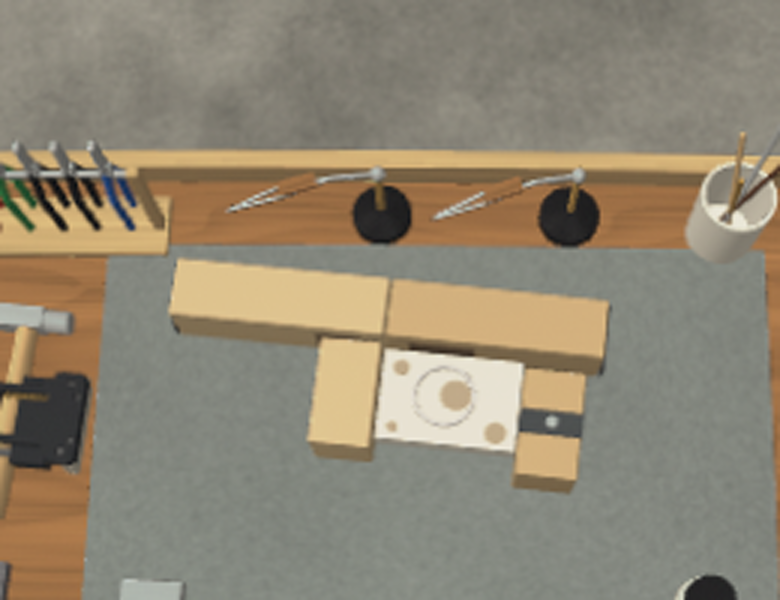

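The top view shows the block, crop (385,348) to (518,450), flush in the corner and boxed by the loose brick at (345,395). The bangle is centred at (445,397). One numeric check remains before I hand in.

Run:
```python
from h import *
from plant import *
s=snapshot("top")
g=lambda uv,z:cor(s,uv,z)[:,:2]
w=np.array([np.cos(np.radians(-5)),np.sin(np.radians(-5))]);v=np.array([-w[1],w[0]])
wall=np.array([.718,.051]); side=np.array([.624,-.121])
for n,uv,z in [("block near L,R",[(375,439),(514,451)],.031),("loose top",[(320,337),(381,340),(375,446),(308,440)],.07),("side top",[(525,369),(585,374),(577,480),(515,474)],.07),("bangle",[(445,397)],.037)]:
    p=g(uv,z); q=np.c_[(p-wall)@w,(p-side)@v]; print(n,q.round(4).tolist(),q.mean(0).round(4))
for t in("block","loose_brick","side_brick","bangle"):
    print(t,[(round(d["score"],2),((np.array(d["position"][:2])-wall)@w).round(4),((np.array(d["position"][:2])-side)@v).round(4)) for d in spot_point("top",t)[:2]])
```

```text
block near L,R [[-0.104, 0.1789], [-0.1022, 0.032]] [-0.1031  0.1055]
loose top [[-0.0114, 0.2448], [-0.0085, 0.1813], [-0.1221, 0.1745], [-0.1226, 0.2433]] [-0.0662  0.211 ]
side top [[-0.025, 0.0302], [-0.0241, -0.0317], [-0.1366, -0.0324], [-0.1368, 0.0304]] [-0.0806 -0.0009]
bangle [[-0.0526, 0.11]] [-0.0526  0.11  ]
block [(0.87, np.float64(-0.3971), np.float64(-0.279)), (0.77, np.float64(-0.488), np.float64(0.3386))]
loose_brick [(0.91, np.float64(-0.0633), np.float64(0.2128))]
side_brick [(0.64, np.float64(-0.0726), np.float64(0.0001))]
bangle [(0.42, np.float64(-0.0466), np.float64(0.1111))]
```

All gaps are within tolerance, so I'm handing in.

```bash
python3 -c "
from plant import *
print(close_job())"
```

```text
the job is handed in; nothing more can be done
None
```

I pushed the block flush into the corner, boxed it in with the loose brick and left the bangle near its middle, then handed the job in at about 23 s; the gaps measured within tolerance, but no verdict came back.

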